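# Wipe the spent caps off the decapping board

### The job

Two spent aluminium vial caps are left on the dark decapping board. Take the scraper block by its grip, wipe both caps along the board into the trough at its edge, and then stand the scraper upright on the bench again, clear of the board and trough. Touch the caps only with the scraper.

Things in the scene. Friction and masses are not known exactly. Their poses are not given: they have to be found in the camera images.
- board_top (a point): Centre of the flat, rimless top of the fixed dark board, 130 mm along x, 180 mm along y, 32 mm above the bench; z up, x ahead, -y to the robot's right when not yawed. Along the whole -y edge an open aluminium trough from y = -90 to -155 mm: inside 61 mm along y, 122 mm along x; floor 3 mm, outer and end walls 24 mm above the bench.
- scraper_center (a point): Centre of the loose scraper block (0.12 kg), 33 mm above its underside; it stands upright on the bench right of the board, z up. Foot and body 100 mm along x, 26 mm along y, 24 mm high, white on a black rubber sole; above it a white grip 80 mm along x, 20 mm along y, from 24 to 66 mm above the underside. Both long faces (+y, -y) are flat and wipe alike.
- cap_1_center (a point): Centre (4 mm above the underside) of a loose spent aluminium vial cap: a disc 26 mm in diameter, 8 mm high, with a dark spot in the middle, lying flat on the board within 26 mm of its line x = 0, between y = -1 and 23 mm of the board.
- cap_2_center (a point): Centre of the other cap, of the same size, nearer the trough: within 26 mm of the board's line x = 0, between y = -61 and -31 mm of the board.
Mind the look-alikes: they are no part of the job. What is shaped like the part that bears cap_1_center but brown is not meant.

How it is judged:
By the outcome, as a careful person would: the job done as asked, in the order asked, and still so for the second after the job is handed in, with the robot touching nothing.
It also fails if it takes over 51 s, if anything falls off the work surface, if the arm or the gripper's body presses on something with over 40 N, if the wrist force passes 120 N, or if a joint passes its speed limit or range.

### The arm

A 6-joint arm with a two-finger parallel gripper is mounted at the origin on a cart in front of the work surface, level with it; the furniture and walls round the work are solid. World frame = base frame: x ahead of the robot, y to its left, z up, the work surface at z = 0. Lengths are in m, angles in rad, forces in N, time in s.
With the tool pointing down it reaches from about 0.35 to 0.8 m from the base axis. Payload 7.3 kg.
Tool frame: the origin (TCP) lies between the finger pads; the fingertips stand 25 mm ahead of it and the grasp point (between the pads) lies 6 mm ahead of it (r.tip_extent is the distance from the TCP to the fingertips, in m); z points along the fingers, y is the line along which they close (so a half turn about z gives the same grasp; the last joint's range is limited). The gripper opens to 85 mm and grips with 20 to 120 N. Pads are 22 mm wide; open, the fingers measure 114 mm over their backs; the gripper's body (76 mm by 85 mm) begins 54 mm behind the grasp point. The pads swing forward as they close: fully open they stand 13 mm farther back than shut.
Start: joints at [-1.467, 0.342, 1.524, -0, 1.275, -0.146], TCP at [0.13, -0.509, 0.256] pointing down, gripper open.
Joint ranges: [-2.53, 2.53], [-0.77, 2.02], [0.04, 2.7], [-1, 4.14], [0.28, 2.66], [-3.11, 3.11]. Speed limits (rad/s): [2.57, 2.57, 3.14, 3.14, 3.14, 3.14].

### API

Orientations are given as a unit quaternion [x, y, z, w].
In Python, from workcell import r, command_gripper, optics gives the robot as it stands. The module is installed in compiled form; this text tells all that it offers. Calls block until the motion is done:
- r.reach(position, orientation): joint-space move of the TCP to a pose.
- r.move_straight(position, orientation=None, speed=0.15, max_force=None): straight line of the TCP; orientation=None keeps the orientation; speed is the mean speed in m/s. With max_force (N) it stops when the force on the tool has changed by that much, and returns True; else False.
- r.movej(angles): joint-space move.
- command_gripper(opening, force=None): finger opening in m; force is the grip in N (None keeps the last); returns when the fingers have stopped.
- r.hold(seconds).
- r.solve_ik(position, orientation): joint angles nearest the present ones, or None.
- r.read_state(): the state.
- optics.get_image(name): name is "side" or "top"; returns (picture, depth): 480x640x3 uint8, red, green, blue; 480x640 float32, m along the optical axis (not along the pixel's ray), 0 where there is no reading.
- optics.camera_model(name): a dict with "K" (3x3 intrinsics, pixels), "k1" (the pictures are not rectified: a ray, as slopes to the right and down, at radius r is drawn at 1 + k1 r^2 times it, then the intrinsics apply), "R" (3x3) and "t" (3): a world point X has camera coordinates R X + t. Camera axes: x right, y down, z forward; pixel columns grow to the right and rows downward; lengths in m; the calibration is good to about 2 mm. A picture is of the moment at which its call begins. camera_model takes no time and is no camera call.
A pose or a line that the arm cannot do raises r.PlanningError and nothing moves.
- r.finish_job(): hands the job in; it is judged then, once.
The state is a dict: "time_s": time; "joint_positions": joint angles; "dq": joint speeds; "tau": joint torques, N m; "eef_pos": TCP position; "eef_rot": TCP orientation; "contact_force": force on the tool from outside, world axes, zero at the start; "torque": the same for the moment, N m; "grip_width": finger opening in m; "grip_force": force on a finger pad.
Only numpy, scipy, OpenCV 4.12 (cv2) and the standard library are available. Lean on these libraries where they do the work, as an engineer would, in place of code of your own. Each camera call takes 0.05 s, during which the arm holds its last target. There are 200 camera calls.

## Working session

There is one attempt and no reset: what is moved stays moved. The work goes in short steps, each a Python script; the robot and the scene stay as the last script left them, time stands still between calls to the robot, and variables do not carry over. Pictures are saved under pics/ and viewed, at most 10 in all, crops included, and the job is handed in when it is done.

```bash
mkdir -p pics
cat > h.py <<'E'
import numpy as np, cv2
from workcell import r, command_gripper, optics
def pts(name,depth):
    m=optics.camera_model(name);K=np.array(m["K"]);R=np.array(m["R"]);t=np.array(m["t"])
    v,u=np.mgrid[:480,:640]
    x=rays(m,u.ravel(),v.ravel()); d=depth.ravel()[:,None]
    return ((x*d-t)@R).reshape(480,640,3)
def rays(m,u,v):
    K=np.array(m["K"],float)
    p=np.stack([np.atleast_1d(u),np.atleast_1d(v)],-1).astype(np.float64).reshape(-1,1,2)
    q=cv2.undistortPoints(p,K,np.array([m["k1"],0,0,0],float)).reshape(-1,2)
    return np.c_[q,np.ones(len(q))]
def onplane(name,u,v,z):
    m=optics.camera_model(name);R=np.array(m["R"]);t=np.array(m["t"])
    d=rays(m,u,v)@R; c=-R.T@t
    return c+d*((z-c[2])/d[:,2])[:,None]
E
python3 - <<'E'
from h import *
for n in("top","side"):
    p,d=optics.get_image(n); cv2.imwrite(f"pics/{n}0.png",p[...,::-1]); np.savez(f"{n}0.npz",p=p,d=d)
    m=optics.camera_model(n);print(n,-np.array(m["R"]).T@m["t"],m["k1"])
s=r.read_state();print(s["eef_pos"],s["eef_rot"],s["time_s"],s["grip_width"])
E
```

```text
top [ 0.32122019 -0.09841961  0.95396519] -0.11566739314228495
side [ 0.20597395 -0.80976454  0.54973581] -0.009194414947504462
[ 0.12976607 -0.50837277  0.25569036] [ 9.92208802e-01  1.24584169e-01  1.06399040e-05 -6.91512138e-04] 0.1 0.08572642478292133
```

View pics/top0.png

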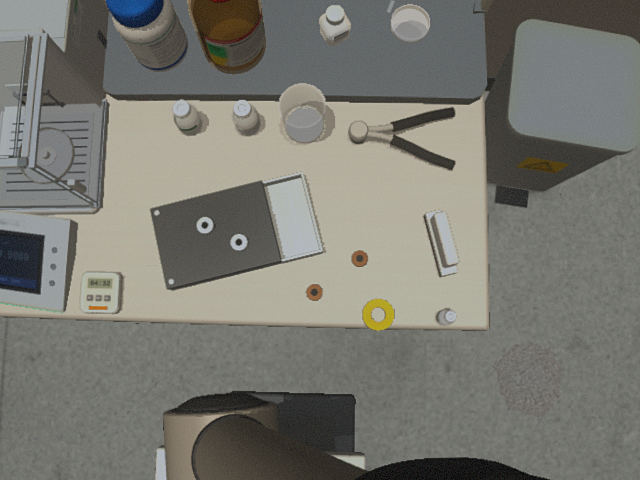

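View pics/side0.png

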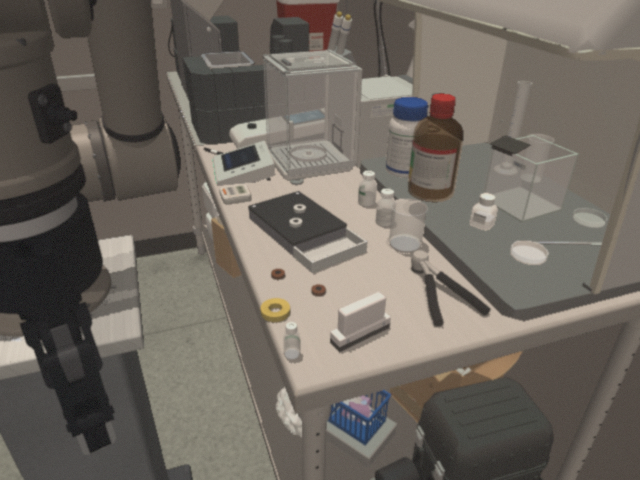

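The top view shows the board at about (152–325, 175–288), with the trough at its right end. Candidates:
- **Caps:** silver (205,225) is cap_1, farther from the trough, and silver (238,242) is cap_2. The brown rings at (360,258) and (314,292) are decoys, and the yellow ring at (378,314) is unrelated.
- **Scraper:** the only white block is at (441,242).

```bash
cat > m.py <<'E'
from h import *
D=np.load("top0.npz");p,d=D["p"],D["d"];P=pts("top",d)
hsv=cv2.cvtColor(p,cv2.COLOR_RGB2HSV)
def big(mask,n=1):
    c,_=cv2.findContours(mask.astype(np.uint8),cv2.RETR_EXTERNAL,cv2.CHAIN_APPROX_NONE)
    return sorted(c,key=cv2.contourArea)[::-1][:n]
def rect(c,z,lab):
    c=c.reshape(-1,2);w=onplane("top",c[:,0],c[:,1],z)[:,:2]
    q=cv2.minAreaRect((w*1000).astype(np.float32));b=cv2.boxPoints(q)
    print(lab,np.round(q[0],1),np.round(q[1],1),round(q[2],2),np.round(b).tolist());return q
m=np.zeros((480,640),bool);m[165:300,140:335]=1
dark=(hsv[...,2]<100)&m
c=big(dark)[0];rect(c,.032,"board")
M=np.zeros((480,640),np.uint8);cv2.drawContours(M,[c],-1,1,-1)
sel=M>0;print("board z",np.median(P[...,2][sel&(d>0)]))
for c in big((M>0)&(hsv[...,2]>130),4):
    (u,v),rr=cv2.minEnclosingCircle(c);w=onplane("top",u,v,.040)[0]
    print("bright",u,v,rr,w.round(4), P[int(v),int(u)].round(3),cv2.contourArea(c))
# scraper by height
reg=np.zeros((480,640),bool);reg[195:290,410:475]=1
g=reg&(d>0)&(P[...,2]>.045)&(hsv[...,1]<60);Z=P[...,2][g];print("grip z",np.percentile(Z,[5,50,95]))
rect(big(reg&(P[...,2]>.058)&(d>0))[0],.066,"grip top")
rect(big(reg&(P[...,2]>.012)&(P[...,2]<.04)&(d>0))[0],.024,"foot")
rect(big(reg&(P[...,2]>.010)&(d>0))[0],.024,"all")
# trough by height
reg[:]=0;reg[165:275,255:335]=1
rect(big(reg&(hsv[...,1]<35)&(hsv[...,2]>130))[0],.024,"trough")
# objects around: height extents
for n,(u,v) in dict(brown1=(360,258),brown2=(314,292),tape=(378,314),vial=(447,316),pl=(400,120),beak=(303,115)).items(): print(n,onplane("top",u,v,0.01)[0].round(3),P[v,u].round(3))
cv2.imwrite("pics/crop0.png",np.hstack([cv2.resize(p[190:270,180:260],(400,400),interpolation=2),cv2.resize(p[202:282,400:480],(400,400),interpolation=2)])[...,::-1])
E
python3 m.py
```

```text
board [483.2  45.9] [132.6 241.9] 15.26 [[387.0, 145.0], [451.0, -88.0], [579.0, -53.0], [515.0, 180.0]]
board z 0.031465982936421624
bright 238.41175842285156 242.0 8.64636516571045 [0.464  0.0383 0.04  ] [0.464 0.039 0.039] 201.0
bright 204.5 225.0 8.500100135803223 [0.4891 0.0913 0.04  ] [0.49  0.093 0.035] 193.5
bright 156.5 212.5 2.549609661102295 [0.5072 0.167  0.04  ] [0.509 0.17  0.034] 15.0
bright 170.625 281.0 2.577040910720825 [0.4026 0.1386 0.04  ] [0.403 0.142 0.031] 15.0
grip z [0.05075492 0.06460314 0.06762353]
grip top [ 472.5 -268.6] [79.9 20.2] 13.64 [[431.0, -268.0], [436.0, -288.0], [514.0, -269.0], [509.0, -249.0]]
foot [ 472.3 -268.1] [100.7  27.3] 14.31 [[420.0, -267.0], [427.0, -294.0], [524.0, -269.0], [518.0, -242.0]]
all [ 473.2 -271.5] [100.7  34.9] 14.28 [[420.0, -267.0], [429.0, -301.0], [526.0, -276.0], [518.0, -242.0]]
trough [504.5 -43.3] [171.3 123.5] 1.05 [[418.0, 17.0], [420.0, -107.0], [591.0, -103.0], [589.0, 20.0]]
brown1 [ 0.448 -0.146  0.01 ] [ 0.448 -0.146  0.009]
brown2 [ 0.394 -0.077  0.01 ] [ 0.394 -0.077  0.007]
tape [ 0.362 -0.175  0.01 ] [ 0.363 -0.176 -0.002]
vial [ 0.361 -0.28   0.01 ] [ 0.359 -0.271  0.058]
pl [ 0.672 -0.208  0.01 ] [ 0.667 -0.207  0.024]
beak [ 0.678 -0.052  0.01 ] [ 0.681 -0.052  0.001]
```

View pics/crop0.png

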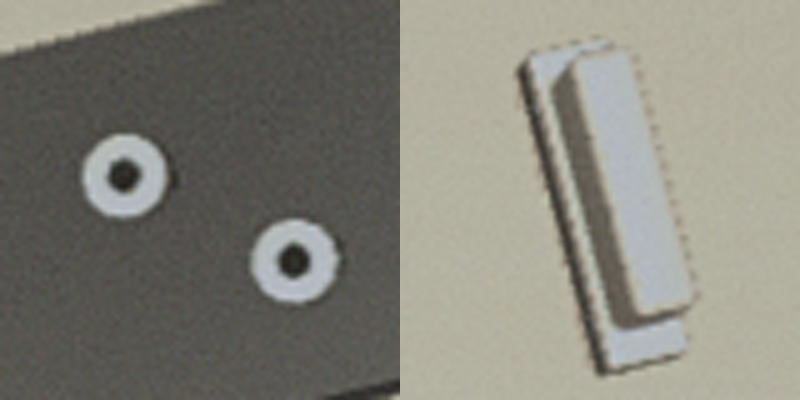

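The crop confirms it: both caps are silver with a dark spot, and the scraper is upright. The sizes and heights agree with the description. In the board frame, cap_1 is at about (18, 11) mm and cap_2 at about (-20, -33) mm, both inside their stated ranges. Next I grasp the scraper.

```bash
cat >> h.py <<'E'
def q(deg): a=np.radians(deg)/2; return [np.cos(a),np.sin(a),0,0]
S=np.array([.4725,-.2685]); SY=14.2
B=np.array([.4747,.0756]); BY=15.26
def bp(x,y):
    a=np.radians(BY);c,s=np.cos(a),np.sin(a); return B+[c*x-s*y,s*x+c*y]
def st(l=""):
    s=r.read_state();print(l,round(s["time_s"],2),np.round(s["eef_pos"],4),"w",round(s["grip_width"],4),"gf",np.round(s["grip_force"],1),"F",np.round(s["contact_force"],1))
E
python3 - <<'E'
from h import *
r.reach([*S,.16],q(SY)); st()
print(r.move_straight([*S,.054],q(SY),speed=.08,max_force=15)); st()
command_gripper(.01,60); st("closed")
r.move_straight([*S,.064],speed=.08); r.hold(.2); st("lift")
r.move_straight([*S,.16],speed=.15); st()
p,d=optics.get_image("side"); cv2.imwrite("pics/side1.png",p[...,::-1][130:480,150:560])
E
```

```text
1.68 [ 0.4722 -0.2694  0.1603] w 0.0854 gf 0.0 F [ 0.2 -0.   0.3]
False
 3.16 [ 0.4728 -0.2687  0.0545] w 0.0855 gf 0.0 F [ 0.4 -0.4  0.8]
closed 3.77 [ 0.4725 -0.2685  0.054 ] w 0.019 gf 60.9 F [-0.3 -0.5 -0.6]
lift 4.24 [ 0.4724 -0.2684  0.0638] w 0.0191 gf 60.9 F [ 0.7  0.7 -1.2]
 5.03 [ 0.472  -0.2681  0.1591] w 0.0196 gf 60.9 F [ 0.5  0.6 -1.3]
```

View pics/side1.png

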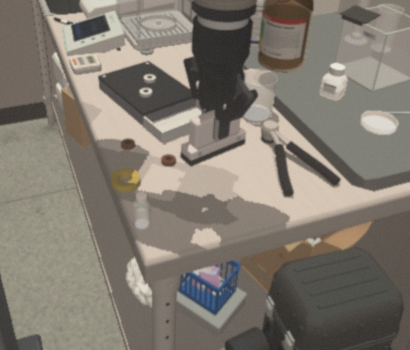

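The scraper is held level (about (215,140) in the crop), at its true width and weight. Next comes the wipe.

Run:
```python
from h import *
r.move_straight([*bp(0,58),.16],q(BY),speed=.2); st("above")
print(r.move_straight([*bp(0,58),.087],speed=.08,max_force=10)); st("down")
z=.087
print(r.move_straight([*bp(0,-40),z],q(BY),speed=.06,max_force=25)); st()
print(r.move_straight([*bp(0,-82),z],q(BY),speed=.04,max_force=25)); st("edge")
r.hold(.2)
r.move_straight([*bp(0,-60),z+.003],q(BY),speed=.08)
r.move_straight([*bp(0,-50),.17],speed=.15)
r.move_straight([*bp(0,60),.17],q(BY),speed=.2); st("up")
p,d=optics.get_image("top"); cv2.imwrite("pics/top2.png",cv2.resize(p[160:300,140:340],(800,560))[...,::-1])
```

```text
Traceback (most recent call last):
workcell.PlanningError: the arm cannot follow that straight line within its joint ranges
```

Run:
```python
from h import *
print(np.round(r.read_state()["joint_positions"],2))
for a in (BY,BY+180):
  for y,z in((58,.16),(58,.12),(58,.087),(0,.087),(-40,.087),(-82,.087),(-150,.16)):
    j=r.solve_ik([*bp(0,y),z],q(a)); print(a,y,z,None if j is None else np.round(j,2))
```

```text
[-0.66  0.47  1.61  0.    1.06  0.67]
15.26 58 0.16 None
15.26 58 0.12 None
15.26 58 0.087 None
15.26 0 0.087 [-0.    0.48  1.86 -0.    0.8   1.3 ]
15.26 -40 0.087 None
15.26 -82 0.087 None
15.26 -150 0.16 None
195.26 58 0.16 None
195.26 58 0.12 None
195.26 58 0.087 None
195.26 0 0.087 [-0.    0.48  1.86 -0.    0.8  -1.84]
195.26 -40 0.087 None
195.26 -82 0.087 None
195.26 -150 0.16 None
```

I passed millimetres to a helper that works in metres. I'll fix that.

```bash
sed -i 's/return B+\[c\*x/x,y=x*1e-3,y*1e-3; return B+[c*x/' h.py
cat > w.py <<'E'
from h import *
r.move_straight([*bp(0,58),.16],q(BY),speed=.2); st("above")
print(r.move_straight([*bp(0,58),.087],speed=.08,max_force=10)); st("down")
z=.087
print(r.move_straight([*bp(0,-40),z],q(BY),speed=.06,max_force=25)); st()
print(r.move_straight([*bp(0,-82),z],q(BY),speed=.04,max_force=25)); st("edge")
r.hold(.2)
r.move_straight([*bp(0,-60),z+.003],q(BY),speed=.08)
r.move_straight([*bp(0,-50),.17],speed=.15)
r.move_straight([*bp(0,60),.17],q(BY),speed=.2); st("up")
p,d=optics.get_image("top"); cv2.imwrite("pics/top2.png",cv2.resize(p[160:300,140:340],(800,560))[...,::-1])
E
python3 w.py
```

```text
above 7.23 [0.4595 0.131  0.16  ] w 0.0193 gf 60.9 F [-0.1  1.  -1. ]
False
down 8.29 [0.4598 0.1316 0.0874] w 0.0192 gf 60.8 F [-0.5 -0.2 -1.2]
False
 10.07 [0.4852 0.0372 0.087 ] w 0.019 gf 60.8 F [-0.6  0.1 -1.6]
False
edge 11.28 [ 0.4962 -0.0033  0.087 ] w 0.0195 gf 60.8 F [-0.1  0.1 -1.3]
up 13.28 [0.459  0.133  0.1695] w 0.0197 gf 60.8 F [-0.7 -0.3 -1. ]
```

View pics/top2.png

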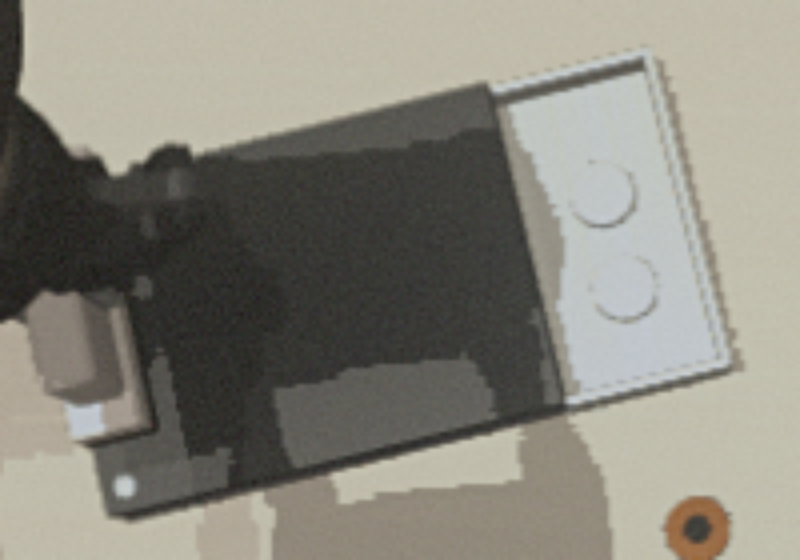

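Both caps lie flat in the trough, upside down, at about (603,193) and (627,288) in the crop, and the board is clear. Now I stand the scraper back where it was.

Run:
```python
from h import *
r.move_straight([*S,.16],q(SY),speed=.22)
r.move_straight([*S,.07],speed=.12)
print(r.move_straight([*S,.0538],speed=.03,max_force=6)); st("down")
command_gripper(.085); st("open")
r.move_straight([*S,.16],speed=.12)
r.reach([.30,-.45,.25],q(SY)); st()
p,d=optics.get_image("top"); P=pts("top",d)
g=np.zeros((480,640),bool);g[195:290,410:475]=1
g&=(d>0)&(P[...,2]>.058)
print(g.sum(),P[g].mean(0).round(3),P[g][:,2].max())
cv2.imwrite("pics/top3.png",p[140:400,140:520][...,::-1])
```

```text
True
down 16.75 [ 0.4723 -0.2685  0.054 ] w 0.0192 gf 61.5 F [-0.4  0.2  4.2]
open 17.4 [ 0.4718 -0.268   0.0534] w 0.085 gf 0.0 F [ 0.   0.7 -0.4]
 19.48 [ 0.3006 -0.4492  0.2492] w 0.0848 gf 0.0 F [ 0.5  0.5 -0.6]
724 [ 0.472 -0.267  0.065] 0.07065914690994161
```

View pics/top3.png

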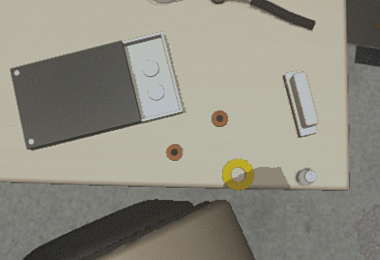

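The scraper stands upright at (300,103), both caps are in the trough at (151,68) and (157,92), and nothing else has moved. The gripper is clear, so I hand the job in.

```bash
python3 -c "
from h import *
print(r.finish_job())"
```

```text
the job is handed in; nothing more can be done
None
```

Both caps were wiped into the trough with the scraper, the scraper stands upright on the bench at its original spot clear of the board and trough, and the job was handed in at about 19.5 s of robot time.

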